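Change over the barrel polisher and set its speed

ROBOT

A 6-joint arm with a two-finger parallel gripper is mounted at the origin on the work surface. World frame = base frame: x ahead of the robot, y to its left, z up, the work surface at z = 0. Lengths are in m, angles in degrees, forces in N, time in s.
With the tool pointing down it reaches from about 0.375 to 0.9 m from the base axis. Payload 3.1 kg.
Tool frame: the origin (TCP) lies on the centre line of the jaws, within the pads' length; the fingertips stand 25 mm ahead of it and the grasp point (between the pads) lies 6 mm ahead of it; y points along the fingers, x is the direction in which the jaws open and shut, and the axes are right-handed (so a half turn about y gives the same grasp; the last joint's range is limited). The gripper opens to 87 mm and grips with 3 to 60 N. Pads are 19 mm wide; open, the fingers measure 117 mm over their backs; the gripper's body (75 mm by 190 mm) begins 51 mm behind the grasp point.
Start: joints at [-80.3, 30.224, 82.088, -0, 67.689, -10.227], TCP at [0.213, -0.588, 0.215] pointing down, gripper open.
Joint ranges: [-176.69, 176.69], [-43.24, 126.21], [12.49, 139.97], [-82, 262], [0, 151.66], [-163.58, 163.58]. Speed limits (degrees/s): [159.86, 159.86, 180, 180, 180, 180].

INTERFACE

Orientations are given as a 3x3 rotation matrix whose columns are the frame's x, y, z axes.
In Python, from rig import * gives the robot as it stands.
- The arm moves only by the tool play_rows, never from a script. Its argument "commands" is a list of rows, each a list of 2 entries, a list of its own where there are three numbers: the shift along the world's x, y, z in m, then the turn, a rotation vector about the world's x, y, z in rad. A call has 1 to 10 rows; each row is the pose to reach, as a shift and turn from the pose commanded when the call began; what a row does not reach only later rows make up. A row lasts 1/8 s, in which the tool goes at most 62.5 mm and 10.7 degrees, less where a joint would pass 70% of its speed; a pose out of reach is approached as far as the arm can. A call with a gripper value outside its range is refused whole. "gripper" is the finger opening in m, from 0 to 0.087, set as the call begins (left out, the last holds). The fingers move at their own pace and stop on an object; the grip force is fixed at half the most. Time passes only in rows, so rows that repeat a pose let the fingers close. It gives the time, the measured TCP pose, the force and the opening at its end, in the units of the state.
- read_state(): the state, without advancing time (a new reading comes with each control period).
- capture(name): name is "side" or "top" or "wrist"; returns a dict with "frame" (384x512x3 uint8, red, green, blue), "depth" (384x512 float32, m along the optical axis (not along the pixel's ray), 0 where there is no reading), "mtx" (3x3 intrinsics, pixels), "cam_to_world" (4x4, takes a point from camera to world coordinates); the wrist camera has in their place "hand_eye" (4x4, takes a point from camera to tool coordinates, whose origin is the TCP and whose axes are the tool frame's). Camera axes: x right, y down, z forward; pixel columns grow to the right and rows downward; lengths in m; the calibration is good to about 2 mm. A picture is of the moment at which its call begins: read the wrist's pose just before it.
- hand_in(): hands the job in, once; it reports no verdict.
The state is a dict: "time_s": time; "joint_positions": joint angles; "qvel": joint speeds; "tau": joint torques, N m; "position": TCP position; "tcp_rot": TCP orientation; "force": force on the tool from outside, world axes, zero at the start; "moment": the same for the moment, N m; "opening": opening from 0.0 (shut) to 1.0 (fully open).
Only numpy, scipy, OpenCV 4.12 (cv2) and the standard library are available. Lean on these libraries where they do the work, as an engineer would, in place of code of your own. Each camera call takes 0.05 s, during which the arm holds its last target. There are 200 camera calls.

TASK

Change over the green barrel polisher: lift the finished barrel (blue lid) off the two rollers and lay it gently in the wooden cradle, lay the waiting barrel (red lid) gently on the rollers with its lid at the end away from the control box, and turn the speed selector clockwise until its white pointer stands clicked in at the red mark. Leave the tea glass, vase, coffee pot and polish tin standing where they are.

Things in the scene. Friction and masses are not known exactly. Their poses are not given: they have to be found in the camera images.
- tumbler: the barrel polisher, green steel, fixed to the bench (place and yaw vary). Origin: on the bench top under the middle of the roller bed; z up, y along the two rollers towards the control box. Base plate 22 mm high, x from -61 to 61, y from -93 to 199 mm. Side rails at x = -56 and 56 mm, 38 mm high; outer bearing plate at y = -82 to -90 mm, 64 mm high; the control box fills y = 84 to 198, x = -59 to 59 mm, 95 mm high
- bed_rest (a point): where the barrel's axis lies when it rests on the rollers: over the tumbler's origin, 72.6 mm above the bench, axes as the tumbler's. Rollers along y at x = -20 and 20 mm, axes 38 mm above the bench, each with two black tyres of 20 mm diameter, 24 mm wide, centred at y = -38 and 38 mm; they turn freely. The bed is open above; 166 mm along y between bearing plate and control box
- dial (a point): centre of the round dial on the control box's flat top, 95 mm above the bench, on the selector's upright axis (tumbler x = 0, y = 141 mm); axes as the tumbler's. Eight marks 30 degrees apart ring the selector: seven thin black ones and a wide red one, which lies 45 degrees clockwise (from above) of this x
- selector (a joint): angle of the speed selector (black bar knob), growing as it turns clockwise seen from above. Eight clicked positions at 0, 0.524, 1.047 .. 3.665 rad, stops just beyond the first and last; at 0 the pointer is 105 degrees anticlockwise of the tumbler's x. Red mark: the sixth, 2.618 rad. Starts at one of the first four. A click takes about 0.15 N m; let go between two, it jumps to the nearer
- selector_grip (a point): point on the selector's axis 30 mm above the dial, 125 mm above the bench, where to grip it; it turns with the knob, z up, x towards the white pointer. The grip bar is 58 mm long along this x, 15 mm wide, from 6 to 40 mm above the dial, on a round skirt of 62 mm diameter and 6 mm height
- barrel: the waiting polishing barrel: a closed black rubber drum with thin grey bands and a red lid, lying on its side on the bench, free to roll. Origin on its axis, near the centre of mass; its x runs along the axis to the lid (y, z turn as it rolls). Drum 60 mm in diameter, from 62 mm behind to 48 mm before the origin; then the lid, 52 mm in diameter, 10 mm thick, and a brass nut, 20 mm, 8 mm long. 0.35 to 0.65 kg
- done_barrel: the finished barrel: the same as the waiting one in size, axes and mass range, but with a blue lid; it starts on the polisher's rollers, lid away from the control box
- cradle: light wooden cradle for one barrel, fixed to the bench (place and yaw vary): a plank 140 mm (x) by 76 mm (y), 12 mm high, with two notched cross boards 16 mm thick at x = -40 and 40 mm, up to 32 mm high, whose 30 degree flanks carry the drum. Origin: centre of its underside; its x runs along the barrel's axis
- cradle_rest (a point): where the barrel's axis lies when it rests in the cradle: along the cradle's x, over its middle, 50 mm above the bench; axes as the cradle's. Either lid direction will do, the drum must bear on both cross boards
- barrel_lid (a point): middle of the red lid's outer face, on the barrel's axis, 58 mm from the barrel's origin
- tea_glass: bystander: amber tea glass, open at the top, about 66 mm in diameter, 88 mm high, loose; origin: centre of its underside
- vase: bystander: brass vase, up to 66 mm in diameter, 122 mm high, loose; origin: centre of its underside
- coffee_pot: bystander: small copper coffee pot, 76 mm in diameter, 90 mm high, with a brass stick handle rising along its +y to 130 mm from its middle and 120 mm height, standing loose beyond the control box; origin: centre of its underside
- polish_tin: bystander: round steel tin of polish with a blue lid, 71 mm in diameter, 62 mm high, standing loose on the robot's side of the roller bed; origin: centre of its underside
Mind the look-alikes: they are no part of the job. Leave any pink look-alike of the done_barrel alone. Leave any turquoise look-alike of the barrel alone.

How it is judged (in metres and radians):
At the end, for the whole second after the job is handed in: The selector rests clicked in at the red mark (within 0.12 rad); the red-lidded barrel lies on both rollers (axis within 5 mm and 0.06 rad), lid away from the control box; the blue-lidded one lies in the cradle (axis within 6 mm and 0.08 rad, within 15 mm of its middle); both at rest (value of joint selector between 2.498 and 2.738 rad and velocity of joint selector between -0.1 and 0.1 rad/s and x of barrel in the frame of tumbler between -0.005 and 0.005 m and y of barrel in the frame of tumbler between -0.022 and 0.026 m and z of barrel in the frame of tumbler between 0.0676 and 0.0776 m and y of barrel_lid in the frame of tumbler below -0.03 m and angle between the x axis of barrel and the y axis of tumbler, either way round below 0.06 rad and linear speed of each of barrel, done_barrel below 0.02 m/s and x of done_barrel in the frame of cradle between -0.015 and 0.015 m and y of done_barrel in the frame of cradle between -0.006 and 0.006 m and z of done_barrel in the frame of cradle between 0.045 and 0.055 m and angle between the x axis of done_barrel and the x axis of cradle, either way round below 0.08 rad); the robot touches nothing.
It fails at once if the tea glass is shoved more than 30 mm or tipped over (distance of tea_glass from where it was at the start of the episode above 0.03 m or angle between tea_glass's own z axis and vertical above 0.4 rad).
It fails at once if the brass vase is shoved more than 30 mm or tipped over (distance of vase from where it was at the start of the episode above 0.03 m or angle between vase's own z axis and vertical above 0.4 rad).
It fails at once if the coffee pot is shoved more than 30 mm or tipped over (distance of coffee_pot from where it was at the start of the episode above 0.03 m or angle between coffee_pot's own z axis and vertical above 0.4 rad).
It fails at once if the polish tin is shoved more than 30 mm or tipped over (distance of polish_tin from where it was at the start of the episode above 0.03 m or angle between polish_tin's own z axis and vertical above 0.4 rad).
It fails at once if a barrel is dropped or slammed on the polisher or the cradle (more than 80 N) (contact force between barrel and tumbler above 80 N or contact force between done_barrel and cradle above 80 N).
It also fails if it takes over 72 s, if anything falls off the work surface, if the arm or the gripper's body presses on something with over 40 N, if the wrist force passes 120 N, or if a joint passes its speed limit or range.

## Working session

There is one attempt and no reset: what is moved stays moved. The work goes in short steps, Python scripts to look and compute and a tool call to move; the robot and the scene stay as the last step left them, time stands still between calls to the robot, and variables do not carry over. Pictures are saved under pics/ and viewed, about 8 in all and at most 12, crops included, and the job is handed in when it is done.

Besides the shell and the picture viewer there is one more tool, called after ">>>" by a JSON object that holds its "api" and its "payload", one argument or row to a line. play_rows: Moves the arm, as the interface text tells. Its arguments: {"type":"object","properties":{"commands":{"type":"array"},"gripper":{"type":"number"}},"required":["commands"]}

```bash
ls; mkdir -p pics; cat > h.py <<'E'
from rig import *
import numpy as np, cv2
def grab(n):
    s=read_state(); c=capture(n)
    if 'cam_to_world' in c: T=np.array(c['cam_to_world'])
    else:
        W=np.eye(4); W[:3,:3]=s['tcp_rot']; W[:3,3]=s['position']; T=W@np.array(c['hand_eye'])
    np.savez('pics/%s.npz'%n,frame=c['frame'],depth=c['depth'],K=c['mtx'],T=T)
    return c['frame'],c['depth'],np.array(c['mtx']),T
def load(n):
    d=np.load('pics/%s.npz'%n); return d['frame'],d['depth'],d['K'],d['T']
def cloud(D,K,T):
    v,u=np.indices(D.shape); P=np.stack([(u-K[0,2])/K[0,0]*D,(v-K[1,2])/K[1,1]*D,D],-1)
    return P@T[:3,:3].T+T[:3,3]
def save(img,name): cv2.imwrite('pics/'+name,cv2.cvtColor(img,cv2.COLOR_RGB2BGR))
def proj(p,K,T):
    q=(np.asarray(p)-T[:3,3])@T[:3,:3]; return K[0,0]*q[0]/q[2]+K[0,2],K[1,1]*q[1]/q[2]+K[1,2]
E
python3 - <<'E'
from h import *
for n in('top','side'):
    f,D,K,T=grab(n); save(cv2.resize(f,(800,600)),n+'1.png'); print(n,T.round(3).tolist(),K.tolist())
s=read_state();print({k:(np.round(v,3).tolist()) for k,v in s.items()})
E
```

```text
pics
top [[0.004, -0.998, 0.063, 0.43], [-1.0, -0.004, -0.009, 0.075], [0.009, -0.063, -0.998, 1.227], [0.0, 0.0, 0.0, 1.0]] [[435.5615051288277, 0.0, 244.2530981247065], [0.0, 435.5615051288277, 192.24080289788918], [0.0, 0.0, 1.0]]
side [[-0.756, -0.497, 0.426, 0.017], [-0.655, 0.576, -0.49, 0.629], [-0.002, -0.649, -0.761, 0.969], [0.0, 0.0, 0.0, 1.0]] [[447.48749022294896, 0.0, 257.3521451543583], [0.0, 447.48749022294896, 194.05326652641966], [0.0, 0.0, 1.0]]
{'time_s': 0.1, 'joint_positions': [-80.298, 30.271, 82.15, -0.001, 67.688, -10.226], 'qvel': [-0.015, -0.171, -0.139, -0.064, -0.074, 0.037], 'tau': [-0.0, -44.099, -17.715, 0.064, 0.053, -0.0], 'position': [0.213, -0.587, 0.214], 'tcp_rot': [[0.341, -0.0, 0.94], [-0.94, 0.002, 0.341], [-0.002, -1.0, 0.0]], 'force': [-0.779, 0.855, -0.082], 'moment': [0.005, 0.018, -0.025], 'opening': 1.0}
```

View pics/top1.png

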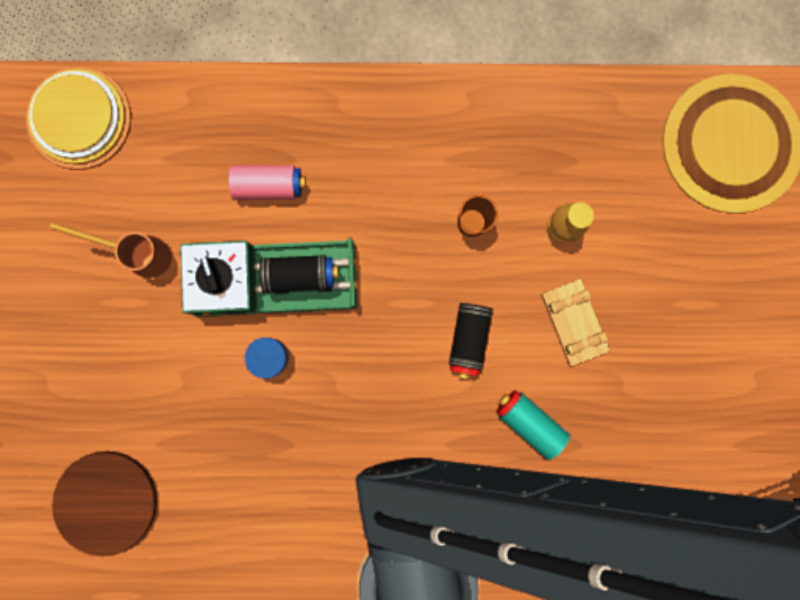

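View pics/side1.png

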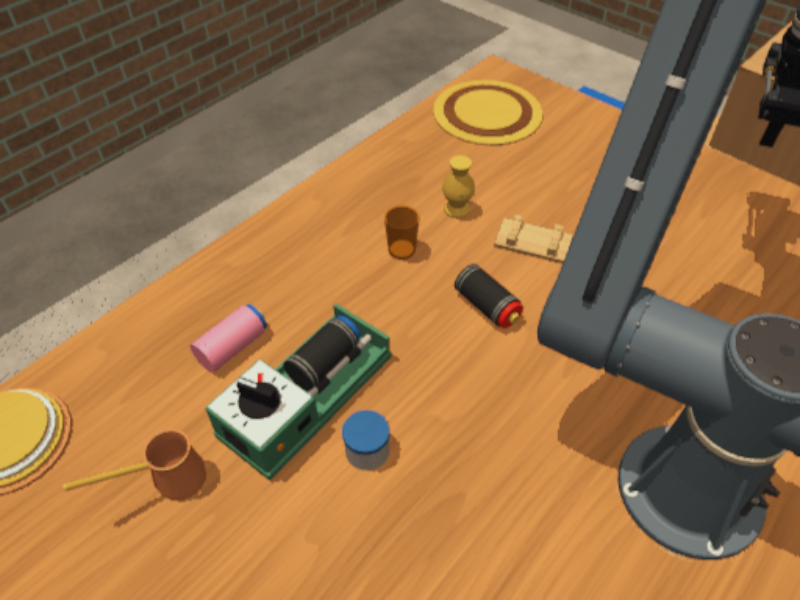

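The top view (800-px scale) shows the control box at (215,276), the done barrel (blue lid) at (300,273), and the red-lid barrel at (470,342) with its lid towards the robot. The cradle is at (575,322), tin (266,358), glass (477,217), vase (572,222), pot (136,252). The side view agrees with this; the pink and turquoise drums are the decoys.

```bash
cat > m.py <<'E'
from h import *
def rect(P,name):
    r=cv2.minAreaRect((P[:,:2]*1000).astype(np.float32)); b=cv2.boxPoints(r)
    print(name,len(P),'c',np.round(r[0],1),'size',np.round(r[1],1),'ang',round(r[2],2),'zmed',np.median(P[:,2]).round(4)); return r
def box(X,u0,u1,v0,v1,z0,z1):
    k=512/800.; Q=X[int(v0*k):int(v1*k),int(u0*k):int(u1*k)].reshape(-1,3); return Q[(Q[:,2]>z0)&(Q[:,2]<z1)]
E
python3 - <<'E'
from m import *
f,D,K,T=load('top'); X=cloud(D,K,T)
print('bench',np.median(box(X,400,440,380,420,-.1,.1)[:,2]), 'bad',(D==0).sum())
rect(box(X,165,262,230,325,.088,.100),'boxtop')
rect(box(X,165,375,225,330,.013,.11),'tumbler')
rect(box(X,165,375,225,330,.050,.11),'tumbler hi')
rect(box(X,255,350,250,300,.080,.115),'done top')
for n,b in dict(bar=(435,505,295,390),done=(262,335,250,300)).items():
    for z0,z1 in ((.02,.075),(.045,.075)) if n=='bar' else ((.085,.11),):
        rect(box(X,*b,z0,z1),n)
rect(box(X,530,620,270,375,.006,.04),'cradle'); rect(box(X,530,620,270,375,.02,.04),'cradle boards')
rect(box(X,240,300,330,390,.045,.08),'tin');rect(box(X,450,510,190,240,.07,.1),'glass');rect(box(X,545,610,195,250,.1,.14),'vase');rect(box(X,110,170,228,285,.07,.1),'pot')
k=.64
save(cv2.resize(f[int(220*k):int(330*k),int(165*k):int(375*k)],None,fx=5.9,fy=5.9,interpolation=cv2.INTER_CUBIC),'crop.png')
E
```

```text
bench -0.0002523891488619423 bad 751
boxtop 1544 c [541.3 335.4] size [118.1 133.3] ang 2.67 zmed 0.0949
tumbler 4916 c [545. 282.] size [132.  343.1] ang 0.66 zmed 0.091
tumbler hi 3122 c [545.4 256.7] size [120.3 291.3] ang 3.49 zmed 0.0953
done top 1008 c [547.9 206. ] size [ 58.7 126.6] ang 3.14 zmed 0.0979
bar 988 c [434.2 -89. ] size [ 60.6 127.6] ang 79.13 zmed 0.0549
bar 826 c [438.1 -89.6] size [ 54.8 119.9] ang 79.66 zmed 0.0561
done 933 c [547.7 208.4] size [ 56.2 120.8] ang 2.39 zmed 0.0985
cradle 1389 c [ 475.1 -285.3] size [191.4 136.9] ang 14.27 zmed 0.0126
cradle boards 235 c [ 469.2 -282.6] size [96.1 70.9] ang 21.29 zmed 0.0268
tin 555 c [404.8 264.3] size [67.2 69.1] ang 89.76 zmed 0.0619
glass 178 c [649.7 -97.8] size [63.8 64.4] ang 46.06 zmed 0.0863
vase 210 c [ 642.2 -261. ] size [40.2 40. ] ang 45.39 zmed 0.1217
pot 249 c [582.3 483.9] size [64.9 70.3] ang 19.12 zmed 0.0864
```

View pics/crop.png

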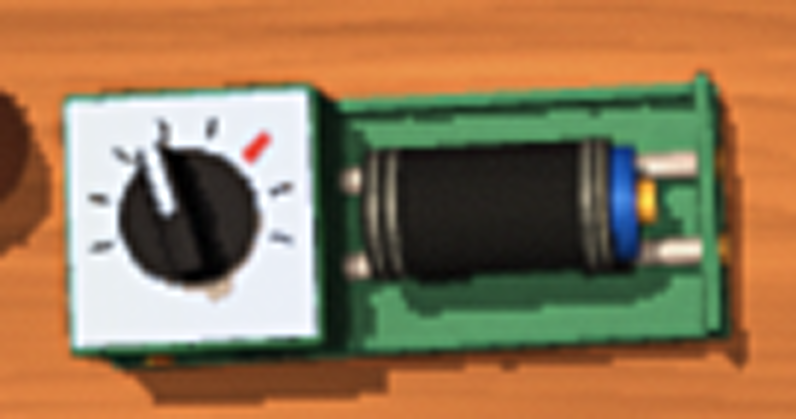

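The pointer stands at the 4th position (1.571 rad, about 15° anticlockwise of tumbler x), so it needs 60° clockwise. I'll start moving and take close looks over the cradle, then the waiting barrel, then the polisher.

>>> {"api": "play_rows", "payload": {
  "commands": [
    [[0.247,0.318,0.135],[0,0,0]],
    [[0.247,0.318,0.135],[0,0,0]],
    [[0.247,0.318,0.135],[0,0,0]],
    [[0.247,0.318,0.135],[0,0,0]],
    [[0.247,0.318,0.135],[0,0,0]],
    [[0.247,0.318,0.135],[0,0,0]],
    [[0.247,0.318,0.135],[0,0,0]],
    [[0.247,0.318,0.135],[0,0,0]],
    [[0.247,0.318,0.135],[0,0,0]]
  ],
  "gripper": 0.087
}}

```text
time_s: 1.23
position: [0.4595, -0.2695, 0.3492]
tcp_rot: [[0.341, -0.001, 0.94], [-0.94, 0.0, 0.341], [-0.001, -1.0, -0.001]]
force: [0.1, -0.6, 0.5]
opening: 1.006
```

```bash
python3 - <<'E'
from h import *
f,D,K,T=grab('wrist'); save(f,'w1.png'); print(T.round(3).tolist(),K[0,0]); s=read_state(); print(s['position'],s['time_s'])
for p in [(.469,-.283,.02),(.434,-.089,.06)]: print(proj(p,K,T))
E
```

```text
[[0.34, -0.897, -0.283, 0.538], [-0.94, -0.325, -0.102, -0.24], [-0.001, 0.301, -0.954, 0.519], [0.0, 0.0, 0.0, 1.0]] 333.25807593295133
[ 0.45920657 -0.26994725  0.34902037] 1.275
(np.float64(267.6294924807652), np.float64(143.8055827423331))
(np.float64(125.46479619614092), np.float64(124.07085811048529))
```

View pics/w1.png

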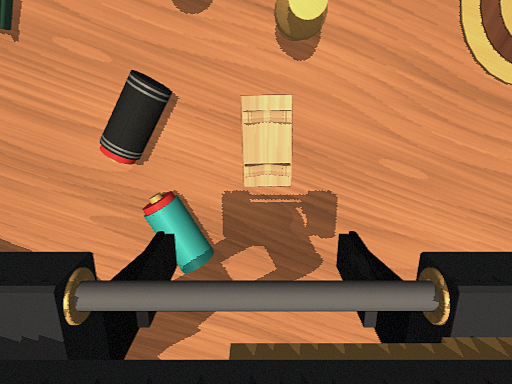

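The wrist view shows the cradle with corners at (241,95), (292,95), (293,186), (243,186). The waiting barrel runs from (150,75) to its red lid at (120,157), turquoise decoy at (180,230).

```bash
cat > fit.py <<'E'
from h import *
from scipy.optimize import least_squares
def cyl(X,f,poly,z0,dark=75,axisz=None,r=.03):
    m=np.zeros(X.shape[:2],np.uint8); cv2.fillPoly(m,[np.int32(poly)],1)
    P=X[(m>0)&(X[...,2]>z0)&(f.max(-1)<dark)]
    c=P.mean(0); d=np.linalg.svd((P-c)[:,:2])[2][0]
    def axis(q): v=np.array([np.cos(q[1]),np.sin(q[1]),0]); n=np.array([-v[1],v[0],0]); return v,c*[1,1,0]+n*q[0]+[0,0,q[2]]
    def res(q):
        v,o=axis(q); w=P-o; w=w-np.outer(w@v,v); return np.linalg.norm(w,axis=1)-r
    s=least_squares(res,[0,np.arctan2(d[1],d[0]),c[2]-.02],loss='soft_l1',f_scale=.001)
    v,o=axis(s.x); t=(P-o)@v; e=np.percentile(t,[.5,99.5])
    print('n',len(P),'rms',np.sqrt(np.median(s.fun**2)).round(4),'yaw',np.degrees(s.x[1]).round(2),'z',s.x[2].round(4),'len',(e[1]-e[0]).round(4),'drum mid',(o+v*e.mean()).round(4),'ends',(o+v*e[0]).round(4),(o+v*e[1]).round(4))
def quad(px,z,K,T):
    R=[]
    for u,v in px:
        w=T[:3,:3]@[(u-K[0,2])/K[0,0],(v-K[1,2])/K[1,1],1]; R.append(T[:3,3]+w*(z-T[2,3])/w[2])
    return np.array(R)
E
python3 - <<'E'
from fit import *
f,D,K,T=load('wrist'); X=cloud(D,K,T)
cyl(X,f,[(135,62),(178,85),(145,170),(90,155)],.012)
Q=quad([(241,95),(292,95),(293,186),(243,186)],.012,K,T); print(Q.round(4).tolist(),Q.mean(0))
e=(Q[0]+Q[1]-Q[2]-Q[3])/2; print('yaw',np.degrees(np.arctan2(e[1],e[0])),np.linalg.norm(e),np.linalg.norm(Q[0]-Q[1]))
m=np.zeros(D.shape,np.uint8); cv2.rectangle(m,(225,80),(308,200),1,-1)
hsv=cv2.cvtColor(f,cv2.COLOR_RGB2HSV); print('hsv plank',hsv[140,266],'table',hsv[140,230],hsv[140,310])
for lo,hi in((.008,.05),(.009,.016),(.020,.04)):
    P=X[(m>0)&(X[...,2]>lo)&(X[...,2]<hi)]; r=cv2.minAreaRect((P[:,:2]*1000).astype(np.float32)); print(lo,len(P),r,P.mean(0))
E
```

```text
n 3279 rms 0.0005 yaw 169.38 z 0.0299 len 0.1745 drum mid [ 0.4759 -0.0964  0.0299] ends [ 0.5616 -0.1124  0.0299] [ 0.3902 -0.0803  0.0299]
[[0.5215, -0.2222, 0.012], [0.5468, -0.2922, 0.012], [0.4189, -0.3449, 0.012], [0.3919, -0.2704, 0.012]] [ 0.46977525 -0.28241481  0.012     ]
yaw 21.412562514504568 0.13828901022515352 0.07441732627221209
hsv plank [ 22 108 233] table [ 12 153 220] [ 12 157 214]
0.008 4558 ((469.41522216796875, -281.98175048828125), (140.36985778808594, 75.98548126220703), 21.127811431884766) [ 0.47307422 -0.28037056  0.01505917]
0.009 3471 ((469.5850524902344, -281.9161376953125), (140.00579833984375, 75.98548126220703), 21.127811431884766) [ 0.47354569 -0.28013912  0.01199991]
0.02 846 ((469.66796875, -281.8062744140625), (95.99317169189453, 69.20537567138672), 21.029191970825195) [ 0.47196216 -0.28119047  0.02681557]
```

>>> {"api": "play_rows", "payload": {
  "commands": [
    [[0.088,0.47,0],[0,0,1.274]],
    [[0.088,0.47,0],[0,0,1.274]],
    [[0.088,0.47,0],[0,0,1.274]],
    [[0.088,0.47,0],[0,0,1.274]],
    [[0.088,0.47,0],[0,0,1.274]],
    [[0.088,0.47,0],[0,0,1.274]],
    [[0.088,0.47,0],[0,0,1.274]],
    [[0.088,0.47,0],[0,0,1.274]],
    [[0.088,0.47,0],[0,0,1.274]],
    [[0.088,0.47,0],[0,0,1.274]]
  ]
}}

```text
time_s: 2.52
position: [0.548, 0.1987, 0.349]
tcp_rot: [[0.999, -0.002, -0.049], [0.049, -0.001, 0.999], [-0.002, -1.0, -0.001]]
force: [-0.2, -1.0, -0.9]
opening: 0.999
```

```bash
python3 - <<'E'
from h import *
f,D,K,T=grab('wrist'); save(f,'w2.png'); s=read_state(); print(s['position'],s['time_s'])
E
```

```text
[0.54804012 0.19844368 0.34926394] 2.575
```

View pics/w2.png

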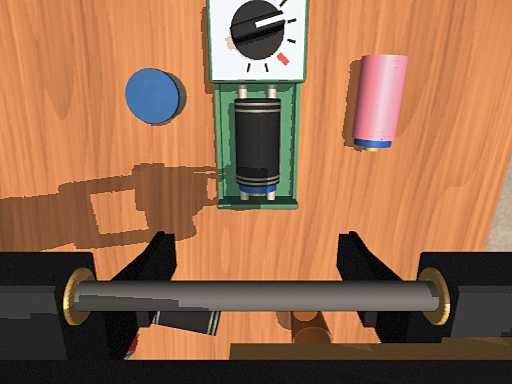

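The done barrel lies from (258,100) to its blue lid (258,188). The bearing plate is at row ~205, the box's near edge at row ~82, and the knob at (258,28) with its pointer at about (270,22).

```bash
python3 - <<'E'
from fit import *
f,D,K,T=load('wrist'); X=cloud(D,K,T)
cyl(X,f,[(233,96),(283,96),(283,182),(233,182)],.08)
def rc(u0,u1,v0,v1,z0,z1,n):
    S=X[v0:v1,u0:u1].reshape(-1,3);P=S[(S[:,2]>z0)&(S[:,2]<z1)]; r=cv2.minAreaRect((P[:,:2]*1000).astype(np.float32)); print(n,len(P),np.round(r[0],1),np.round(r[1],1),round(r[2],2),P[:,2].mean().round(4))
rc(200,315,0,90,.125,.14,'knob bar'); rc(200,315,0,90,.097,.108,'skirt'); rc(195,320,0,95,.090,.097,'boxtop')
rc(200,315,0,220,.03,.14,'body>30mm'); rc(200,315,0,220,.012,.14,'body'); rc(200,310,190,215,.05,.07,'bearing')
E
```

```text
n 3315 rms 0.0004 yaw -87.09 z 0.0725 len 0.104 drum mid [0.5485 0.2186 0.0725] ends [0.5458 0.2705 0.0725] [0.5511 0.1666 0.0725]
knob bar 919 [542.3 346.3] [58.8 15.2] 18.31 0.1345
skirt 1633 [542.4 335.4] [103.7  82.8] 4.61 0.1009
boxtop 5530 [542.6 334.2] [117.7  88.3] 2.8 0.0946
body>30mm 14858 [547.  247.9] [118.3 262.5] 2.93 0.0904
body 18520 [547.7 247.9] [119.8 262.5] 2.92 0.0769
bearing 610 [553.8 120.6] [116.8   7.5] 2.86 0.0611
```

Tumbler origin comes out at (549.3, 206.3), yaw 2.9°, and the knob at (542.3, 346.3), bar yaw 18.3°. That matches the drawing to within 1 mm, so I'll descend on the done barrel.

>>> {"api": "play_rows", "payload": {
  "commands": [
    [[0.001,0.013,-0.06],[0,0,0]],
    [[0.001,0.013,-0.12],[0,0,0]],
    [[0.001,0.013,-0.17],[0,0,0]],
    [[0.001,0.013,-0.21],[0,0,0]],
    [[0.001,0.013,-0.24],[0,0,0]],
    [[0.001,0.013,-0.26],[0,0,0]],
    [[0.001,0.013,-0.271],[0,0,0]],
    [[0.001,0.013,-0.271],[0,0,0]],
    [[0.001,0.013,-0.271],[0,0,0]]
  ]
}}

```text
time_s: 3.7
position: [0.5499, 0.2131, 0.0798]
tcp_rot: [[0.999, 0.002, -0.05], [0.05, 0.0, 0.999], [0.002, -1.0, 0.0]]
force: [-0.2, 0.1, -0.2]
opening: 1.001
```

>>> {"api": "play_rows", "payload": {
  "commands": [
    [[0,0,0],[0,0,0]],
    [[0,0,0],[0,0,0]],
    [[0,0,0],[0,0,0]],
    [[0,0,0],[0,0,0]],
    [[0,0,0],[0,0,0]],
    [[0,0,0],[0,0,0]]
  ],
  "gripper": 0.05
}}

```text
time_s: 4.45
position: [0.5483, 0.2135, 0.0787]
tcp_rot: [[0.999, -0.001, -0.051], [0.051, -0.0, 0.999], [-0.001, -1.0, 0.0]]
force: [-1.4, 0.1, 0.5]
opening: 0.588
```

>>> {"api": "play_rows", "payload": {
  "commands": [
    [[0,0,0],[0,0,0]],
    [[0,0,0],[0,0,0]],
    [[0,0,0],[0,0,0]],
    [[0,0,0],[0,0,0]]
  ],
  "gripper": 0.0
}}

```text
time_s: 4.95
position: [0.5483, 0.2135, 0.0787]
tcp_rot: [[0.999, -0.002, -0.051], [0.051, -0.0, 0.999], [-0.002, -1.0, -0.0]]
force: [-2.5, 1.4, 1.5]
opening: 0.587
```

>>> {"api": "play_rows", "payload": {
  "commands": [
    [[0,0,0.004],[0,0,0]],
    [[0,0,0.01],[0,0,0]],
    [[0,0,0.025],[0,0,0]],
    [[0,0,0.05],[0,0,0]],
    [[0,0,0.09],[0,0,0]],
    [[0,0,0.12],[0,0,0]],
    [[0,0,0.14],[0,0,0]],
    [[0,0,0.14],[0,0,0]]
  ]
}}

```text
time_s: 5.95
position: [0.5506, 0.2137, 0.2216]
tcp_rot: [[0.999, 0.006, -0.051], [0.051, 0.001, 0.999], [0.006, -1.0, 0.001]]
force: [-0.1, 0.1, -6.2]
opening: 0.582
```

>>> {"api": "play_rows", "payload": {
  "commands": [
    [[-0.005,-0.03,0],[0,0,-0.08]],
    [[-0.013,-0.08,0],[0,0,-0.2]],
    [[-0.022,-0.14,0],[0,0,-0.36]],
    [[-0.032,-0.2,0],[0,0,-0.52]],
    [[-0.041,-0.26,0],[0,0,-0.68]],
    [[-0.051,-0.32,0],[0,0,-0.84]],
    [[-0.06,-0.38,0],[0,0,-1.0]],
    [[-0.069,-0.44,0],[0,0,-1.13]],
    [[-0.075,-0.475,0],[0,0,-1.21]],
    [[-0.078,-0.494,0],[0,0,-1.253]]
  ]
}}

```text
time_s: 7.2
position: [0.4701, -0.2822, 0.218]
tcp_rot: [[0.357, -0.001, 0.934], [-0.934, 0.001, 0.357], [-0.001, -1.0, -0.001]]
force: [0.1, 0.5, -5.6]
opening: 0.582
```

>>> {"api": "play_rows", "payload": {
  "commands": [
    [[0,0,-0.03],[0,0,0]],
    [[0,0,-0.07],[0,0,0]],
    [[0,0,-0.1],[0,0,0]],
    [[0,0,-0.12],[0,0,0]],
    [[0,0,-0.12],[0,0,0]],
    [[0,0,-0.12],[0,0,0]]
  ]
}}

```text
time_s: 7.95
position: [0.4717, -0.2804, 0.0994]
tcp_rot: [[0.361, 0.001, 0.932], [-0.932, -0.0, 0.361], [0.001, -1.0, 0.001]]
force: [0.9, -0.3, -4.1]
opening: 0.585
```

```bash
python3 - <<'E'
from fit import *
f,D,K,T=grab('wrist'); a=f.copy(); s=read_state(); print(s['position'],s['time_s'],s['tcp_rot'],s['force'])
g,D2,K2,T2=grab('side'); print('cradle in side',proj((.4695,-.2819,.05),K2,T2))
save(np.hstack([f[:, :],g[100:,:][:284,:].repeat(1,0) if 0 else g])[:, :][::1,::1] if 0 else cv2.resize(np.hstack([f,g]),(800,300)),'w3.png')
E
```

```text
[ 0.47185695 -0.28069773  0.09979016] 8.0 [[ 3.61068626e-01  1.51906057e-03  9.32538010e-01]
 [-9.32537705e-01 -1.23020677e-03  3.61070512e-01]
 [ 1.69570256e-03 -9.99998090e-01  9.72392191e-04]] [ 0.64188689 -0.24474799 -4.39596141]
cradle in side (np.float64(342.94487067391344), np.float64(143.04033616463454))
```

View pics/w3.png

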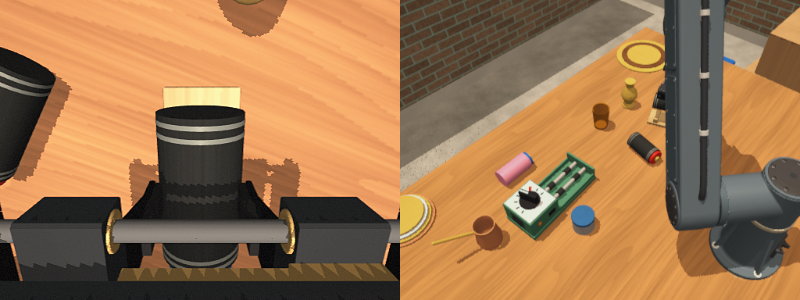

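The barrel hangs over the cradle along its axis, with its rear end at about (200,110) in the left view. I'll check its axis in the hand before lowering.

```bash
python3 - <<'E'
from fit import *
f,D,K,T=load('wrist'); X=cloud(D,K,T)
cyl(X,f,[(203,150),(309,150),(306,228),(206,228)],.10,dark=90)
cyl(X,f,[(195,120),(315,120),(306,236),(206,236)],.10,dark=256)
E
```

```text
n 6814 rms 0.0024 yaw -70.27 z 0.0926 len 0.052 drum mid [ 0.508  -0.2653  0.0926] ends [ 0.4993 -0.2408  0.0926] [ 0.5168 -0.2898  0.0926]
n 10068 rms 0.0028 yaw -69.04 z 0.0925 len 0.0556 drum mid [ 0.5036 -0.2666  0.0925] ends [ 0.4936 -0.2406  0.0925] [ 0.5135 -0.2925  0.0925]
```

```bash
sed -i 's/axisz=None,r=.03/yaw0=None,r=.03/; s/\[0,np.arctan2(d\[1\],d\[0\]),c\[2\]-.02\]/[0,np.arctan2(d[1],d[0]) if yaw0 is None else np.radians(yaw0),c[2]-.02]/' fit.py; python3 - <<'E'
from fit import *
f,D,K,T=load('wrist'); X=cloud(D,K,T)
cyl(X,f,[(195,132),(315,132),(306,228),(206,228)],.098,dark=256,yaw0=21)
E
```

```text
n 9292 rms 0.0004 yaw 21.21 z 0.0933 len 0.0405 drum mid [ 0.5054 -0.2664  0.0933] ends [ 0.4865 -0.2737  0.0933] [ 0.5243 -0.2591  0.0933]
```

>>> {"api": "play_rows", "payload": {
  "commands": [
    [[0.001,-0.0015,-0.015],[0,0,0]],
    [[0.001,-0.0015,-0.028],[0,0,0]],
    [[0.001,-0.0015,-0.036],[0,0,0]],
    [[0.001,-0.0015,-0.039],[0,0,0]],
    [[0.001,-0.0015,-0.041],[0,0,0]],
    [[0.001,-0.0015,-0.042],[0,0,0]],
    [[0.001,-0.0015,-0.043],[0,0,0]],
    [[0.001,-0.0015,-0.0435],[0,0,0]],
    [[0.001,-0.0015,-0.0435],[0,0,0]]
  ]
}}

```text
time_s: 9.18
position: [0.4723, -0.2821, 0.0564]
tcp_rot: [[0.361, 0.001, 0.933], [-0.933, -0.001, 0.361], [0.001, -1.0, 0.001]]
force: [-1.1, 2.1, 5.5]
opening: 0.584
```

>>> {"api": "play_rows", "payload": {
  "commands": [
    [[0,0,0],[0,0,0]],
    [[0,0,0],[0,0,0]],
    [[0,0,0],[0,0,0]],
    [[0,0,0],[0,0,0]],
    [[0,0,0],[0,0,0]]
  ],
  "gripper": 0.087
}}

```text
time_s: 9.8
position: [0.4721, -0.2821, 0.0553]
tcp_rot: [[0.36, 0.0, 0.933], [-0.933, -0.0, 0.36], [0.0, -1.0, 0.0]]
force: [0.1, -0.0, -0.5]
opening: 0.985
```

>>> {"api": "play_rows", "payload": {
  "commands": [
    [[0,0,0.02],[0,0,0]],
    [[0,0,0.06],[0,0,0]],
    [[0,0,0.12],[0,0,0]],
    [[0,0,0.18],[0,0,0]],
    [[0,0,0.24],[0,0,0]],
    [[0,0,0.28],[0,0,0]],
    [[0,0,0.28],[0,0,0]],
    [[0,0,0.28],[0,0,0]]
  ]
}}

```text
time_s: 10.8
position: [0.4714, -0.2815, 0.3344]
tcp_rot: [[0.361, -0.001, 0.933], [-0.933, 0.001, 0.361], [-0.002, -1.0, -0.001]]
force: [-0.1, -0.3, -0.4]
opening: 1.001
```

```bash
python3 - <<'E'
from h import *
f,D,K,T=grab('wrist'); save(f,'w4.png'); s=read_state(); print(s['position'],s['time_s'])
E
```

```text
[ 0.47116101 -0.2813008   0.33370331] 10.85
```

View pics/w4.png

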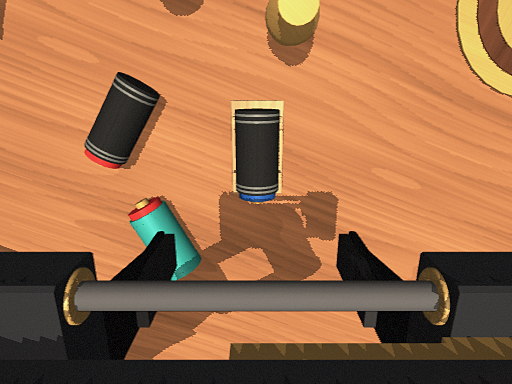

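The done barrel lies in the cradle, drum from (257,110) to (257,195), blue lid at (257,197). I'll check its fit and refit the waiting barrel (lid (103,157)).

```bash
python3 - <<'E'
from fit import *
f,D,K,T=load('wrist'); X=cloud(D,K,T)
cyl(X,f,[(234,106),(281,106),(281,190),(236,190)],.055,dark=256,yaw0=21)
cyl(X,f,[(118,66),(164,92),(128,160),(80,146)],.035,dark=90)
c=cv2.cvtColor(f,cv2.COLOR_RGB2HSV)
def lid(h,u0,u1,v0,v1):
    v,u=np.indices(D.shape); m=(abs(c[...,0].astype(int)-h)<8)&(c[...,1]>180)&(u>u0)&(u<u1)&(v>v0)&(v<v1)&(X[...,2]>.02); print('lid',m.sum(),np.median(X[m],0).round(4),X[m].min(0).round(4),X[m].max(0).round(4))
lid(110,230,290,180,205); lid(0,75,130,140,170); lid(178,75,130,140,170)
E
```

```text
n 3531 rms 0.0004 yaw 21.12 z 0.0499 len 0.1052 drum mid [ 0.4757 -0.2795  0.0499] ends [ 0.4266 -0.2985  0.0499] [ 0.5247 -0.2606  0.0499]
n 3219 rms 0.0005 yaw 169.31 z 0.0299 len 0.1035 drum mid [ 0.4471 -0.091   0.0299] ends [ 0.498  -0.1006  0.0299] [ 0.3962 -0.0814  0.0299]
lid 122 [ 0.4154 -0.3004  0.0719] [ 0.405  -0.3248  0.0588] [ 0.5489 -0.2509  0.5043]
lid 194 [ 0.3827 -0.0844  0.053 ] [ 0.3753 -0.2509  0.0297] [ 0.5489 -0.0564  0.5043]
lid 12 [ 0.3785 -0.0998  0.0417] [ 0.377  -0.1045  0.0333] [ 0.3898 -0.0582  0.0543]
```

Done barrel: axis 21.1°, height 49.9 mm, within 1 mm of the cradle middle. Now the waiting barrel, origin (439, -89.5) with its lid at yaw 169.3°.

>>> {"api": "play_rows", "payload": {
  "commands": [
    [[-0.033,0.193,-0.1355],[0,0,-0.555]],
    [[-0.033,0.193,-0.1355],[0,0,-0.555]],
    [[-0.033,0.193,-0.1355],[0,0,-0.555]],
    [[-0.033,0.193,-0.1355],[0,0,-0.555]],
    [[-0.033,0.193,-0.1355],[0,0,-0.555]],
    [[-0.033,0.193,-0.1355],[0,0,-0.555]],
    [[-0.033,0.193,-0.1355],[0,0,-0.555]]
  ]
}}

```text
time_s: 11.72
position: [0.4401, -0.0904, 0.2003]
tcp_rot: [[-0.186, 0.002, 0.982], [-0.982, -0.001, -0.186], [0.001, -1.0, 0.002]]
force: [0.3, -0.4, 0.4]
opening: 1.001
```

>>> {"api": "play_rows", "payload": {
  "commands": [
    [[0,0,-0.05],[0,0,0]],
    [[0,0,-0.09],[0,0,0]],
    [[0,0,-0.125],[0,0,0]],
    [[0,0,-0.15],[0,0,0]],
    [[0,0,-0.163],[0,0,0]],
    [[0,0,-0.163],[0,0,0]],
    [[0,0,-0.163],[0,0,0]]
  ]
}}

```text
time_s: 12.6
position: [0.4398, -0.0896, 0.0376]
tcp_rot: [[-0.185, 0.002, 0.983], [-0.983, -0.001, -0.185], [0.001, -1.0, 0.002]]
force: [-0.3, -0.6, 0.5]
opening: 0.996
```

>>> {"api": "play_rows", "payload": {
  "commands": [
    [[0,0,0],[0,0,0]],
    [[0,0,0],[0,0,0]],
    [[0,0,0],[0,0,0]],
    [[0,0,0],[0,0,0]],
    [[0,0,0],[0,0,0]],
    [[0,0,0],[0,0,0]],
    [[0,0,0],[0,0,0]]
  ],
  "gripper": 0.0
}}

```text
time_s: 13.48
position: [0.4391, -0.0895, 0.037]
tcp_rot: [[-0.185, 0.0, 0.983], [-0.983, -0.001, -0.185], [0.001, -1.0, 0.0]]
force: [-2.3, -4.6, 4.1]
opening: 0.57
```

>>> {"api": "play_rows", "payload": {
  "commands": [
    [[0,0,0.005],[0,0,0]],
    [[0,0,0.015],[0,0,0]],
    [[0,0,0.035],[0,0,0]],
    [[0,0,0.07],[0,0,0]],
    [[0,0,0.11],[0,0,0]],
    [[0,0,0.15],[0,0,0]],
    [[0,0,0.175],[0,0,0]],
    [[0,0,0.18],[0,0,0]]
  ]
}}

```text
time_s: 14.48
position: [0.4394, -0.0887, 0.2183]
tcp_rot: [[-0.185, 0.003, 0.983], [-0.983, -0.001, -0.185], [0.0, -1.0, 0.003]]
force: [0.9, -0.9, -6.1]
opening: 0.568
```

>>> {"api": "play_rows", "payload": {
  "commands": [
    [[0.006,0.015,0],[0,0,0.06]],
    [[0.015,0.04,0],[0,0,0.2]],
    [[0.025,0.07,0],[0,0,0.36]],
    [[0.036,0.1,0],[0,0,0.52]],
    [[0.048,0.13,0],[0,0,0.69]],
    [[0.06,0.16,0],[0,0,0.86]],
    [[0.071,0.19,0],[0,0,1.03]],
    [[0.082,0.22,0],[0,0,1.2]],
    [[0.093,0.25,0],[0,0,1.36]],
    [[0.1,0.27,0],[0,0,1.5]]
  ]
}}

```text
time_s: 15.72
position: [0.5376, 0.1834, 0.2142]
tcp_rot: [[0.969, -0.005, 0.247], [-0.247, 0.0, 0.969], [-0.005, -1.0, -0.001]]
force: [-0.0, 0.5, -5.5]
opening: 0.566
```

>>> {"api": "play_rows", "payload": {
  "commands": [
    [[0.005,0.013,0],[0,0,0.13]],
    [[0.009,0.023,0],[0,0,0.24]],
    [[0.01,0.026,0],[0,0,0.308]],
    [[0.01,0.026,-0.03],[0,0,0.308]],
    [[0.01,0.026,-0.06],[0,0,0.308]],
    [[0.01,0.026,-0.08],[0,0,0.308]],
    [[0.01,0.026,-0.09],[0,0,0.308]],
    [[0.01,0.026,-0.09],[0,0,0.308]]
  ]
}}

```text
time_s: 16.73
position: [0.5477, 0.2073, 0.1251]
tcp_rot: [[0.999, -0.004, -0.052], [0.052, -0.0, 0.999], [-0.004, -1.0, -0.0]]
force: [-0.5, -0.5, -4.3]
opening: 0.567
```

```bash
python3 - <<'E'
from fit import *
f,D,K,T=grab('wrist'); X=cloud(D,K,T); s=read_state(); print(s['position'],s['time_s'],s['force'],s['tcp_rot'][0])
cyl(X,f,[(195,132),(315,132),(306,228),(206,228)],.128,dark=256,yaw0=92.9)
save(f,'w5.png')
E
```

```text
[0.54867678 0.20733795 0.12621294] 16.775 [ 0.57790985 -0.62776657 -4.652686  ] [ 0.99866374 -0.00134894 -0.05166157]
n 9720 rms 0.0003 yaw 93.17 z 0.1177 len 0.0442 drum mid [0.5458 0.2456 0.1177] ends [0.547  0.2235 0.1177] [0.5446 0.2677 0.1177]
```

View pics/w5.png

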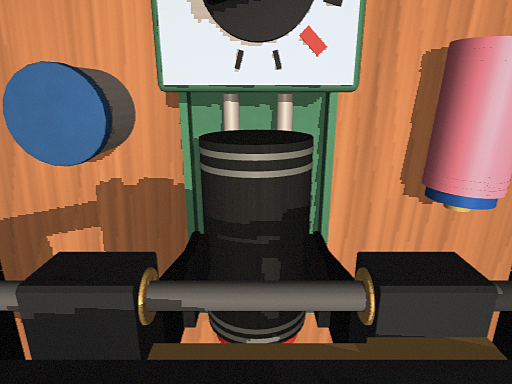

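The barrel hangs over the rollers, rear end at (256,140), red lid away from the control box; it needs +1.5 mm in x and 45 mm down.

>>> {"api": "play_rows", "payload": {
  "commands": [
    [[0.0015,0,-0.015],[0,0,-0.004]],
    [[0.0015,0,-0.028],[0,0,-0.004]],
    [[0.0015,0,-0.036],[0,0,-0.004]],
    [[0.0015,0,-0.04],[0,0,-0.004]],
    [[0.0015,0,-0.042],[0,0,-0.004]],
    [[0.0015,0,-0.0435],[0,0,-0.004]],
    [[0.0015,0,-0.0445],[0,0,-0.004]],
    [[0.0015,0,-0.045],[0,0,-0.004]],
    [[0.0015,0,-0.045],[0,0,-0.004]]
  ]
}}

```text
time_s: 17.9
position: [0.5506, 0.207, 0.082]
tcp_rot: [[0.999, 0.0, -0.047], [0.047, 0.0, 0.999], [0.0, -1.0, 0.0]]
force: [0.1, -0.7, -4.5]
opening: 0.572
```

>>> {"api": "play_rows", "payload": {
  "commands": [
    [[0,0,-0.001],[0,0,0]],
    [[0,0,-0.0015],[0,0,0]],
    [[0,0,-0.002],[0,0,0]],
    [[0,0,-0.002],[0,0,0]]
  ]
}}

```text
time_s: 18.4
position: [0.5507, 0.2069, 0.0807]
tcp_rot: [[0.999, 0.001, -0.047], [0.047, -0.0, 0.999], [0.001, -1.0, -0.0]]
force: [-2.2, -1.1, 5.5]
opening: 0.567
```

Contact; I'll release and rise.

>>> {"api": "play_rows", "payload": {
  "commands": [
    [[0,0,0],[0,0,0]],
    [[0,0,0],[0,0,0]],
    [[0,0,0],[0,0,0]],
    [[0,0,0],[0,0,0]],
    [[0,0,0],[0,0,0]],
    [[0,0,0],[0,0,0]]
  ],
  "gripper": 0.087
}}

```text
time_s: 19.15
position: [0.5506, 0.207, 0.0798]
tcp_rot: [[0.999, 0.0, -0.047], [0.047, 0.0, 0.999], [0.0, -1.0, -0.0]]
force: [0.3, -0.5, 0.8]
opening: 0.996
```

>>> {"api": "play_rows", "payload": {
  "commands": [
    [[0,0,0.02],[0,0,0]],
    [[0,0,0.06],[0,0,0]],
    [[0,0,0.12],[0,0,0]],
    [[0,0,0.18],[0,0,0]],
    [[0,0,0.24],[0,0,0]],
    [[0,0,0.27],[0,0,0]],
    [[0,0,0.27],[0,0,0]],
    [[0,0,0.27],[0,0,0]]
  ]
}}

```text
time_s: 20.15
position: [0.5495, 0.2068, 0.3482]
tcp_rot: [[0.999, -0.003, -0.047], [0.047, -0.001, 0.999], [-0.003, -1.0, -0.0]]
force: [0.9, -0.9, 0.5]
opening: 0.999
```

```bash
python3 - <<'E'
from fit import *
f,D,K,T=grab('wrist'); X=cloud(D,K,T); s=read_state(); print(s['position'],s['time_s'],s['tcp_rot'][:,0])
cyl(X,f,[(233,90),(283,90),(283,182),(233,182)],.08,dark=90)
S=X[0:95,200:315].reshape(-1,3);P=S[(S[:,2]>.128)&(S[:,2]<.14)]; print(len(P),cv2.minAreaRect((P[:,:2]*1000).astype(np.float32)))
save(f,'w6.png')
E
```

```text
[0.54936655 0.20669803 0.34767901] 20.2 [ 0.99889097  0.04689473 -0.00420792]
n 3057 rms 0.0004 yaw -87.01 z 0.0725 len 0.111 drum mid [0.5479 0.2285 0.0725] ends [0.545  0.2839 0.0725] [0.5508 0.173  0.0725]
878 ((542.2357177734375, 346.384765625), (58.742095947265625, 15.317808151245117), 18.28006935119629)
```

View pics/w6.png

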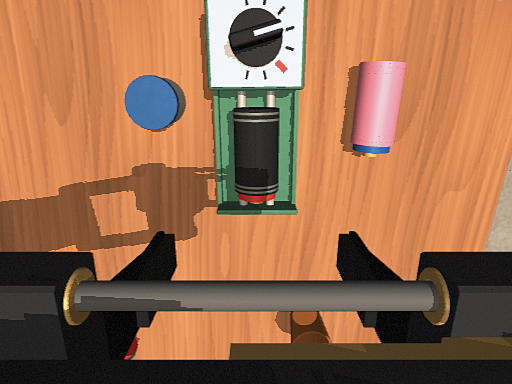

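```bash
python3 - <<'E'
from fit import *
f,D,K,T=load('wrist'); X=cloud(D,K,T)
for r in range(88,212,4): print(r,X[r,257].round(4),f[r,257])
E
```

```text
88 [0.546  0.2914 0.0928] [ 73 117  80]
92 [0.5462 0.2861 0.0226] [59 93 67]
96 [0.5465 0.2807 0.0231] [59 88 65]
100 [0.5467 0.2752 0.0242] [101 156 114]
104 [0.547  0.2696 0.0219] [103 161 117]
108 [0.5471 0.2671 0.08  ] [12  6 11]
112 [0.5473 0.2636 0.1027] [28 27 27]
116 [0.5475 0.2589 0.1023] [41 41 37]
120 [0.5478 0.2541 0.1026] [200 193 170]
124 [0.548  0.2493 0.1028] [51 50 45]
128 [0.5482 0.2444 0.1022] [51 50 44]
132 [0.5484 0.2395 0.1015] [54 50 46]
136 [0.5487 0.2346 0.1017] [49 48 43]
140 [0.5489 0.2298 0.1031] [50 47 43]
144 [0.5491 0.2249 0.1037] [51 51 44]
148 [0.5494 0.2196 0.1017] [54 51 47]
152 [0.5496 0.2148 0.1029] [49 48 43]
156 [0.5498 0.2098 0.1035] [51 50 46]
160 [0.5501 0.2044 0.1019] [54 53 49]
164 [0.5503 0.1992 0.1021] [52 48 44]
168 [0.5506 0.1942 0.1029] [26 27 24]
172 [0.5508 0.189  0.1028] [35 34 32]
176 [0.5511 0.1835 0.1022] [29 28 24]
180 [0.5513 0.179  0.1052] [33 30 30]
184 [0.5515 0.1732 0.1036] [29 27 23]
188 [0.5518 0.1676 0.1028] [113 109  97]
192 [0.5521 0.1621 0.1025] [112 107  96]
196 [0.5524 0.1557 0.0996] [209  52  46]
200 [0.5526 0.1496 0.0981] [185  48  44]
204 [0.5538 0.1237 0.04  ] [25 38 34]
208 [0.5538 0.1239 0.0583] [27 43 33]
```

The waiting barrel lies well: axis within 1 mm, 0.1° off, y about -1.5 mm. Next is the selector: jaws across the bar at yaw 108.3°.

>>> {"api": "play_rows", "payload": {
  "commands": [
    [[-0.0085,0.14,-0.08],[0,0,0.18]],
    [[-0.0085,0.14,-0.08],[0,0,0.36]],
    [[-0.0085,0.14,-0.08],[0,0,0.54]],
    [[-0.0085,0.14,-0.08],[0,0,0.72]],
    [[-0.0085,0.14,-0.08],[0,0,0.9]],
    [[-0.0085,0.14,-0.08],[0,0,1.08]],
    [[-0.0085,0.14,-0.08],[0,0,1.26]],
    [[-0.0085,0.14,-0.08],[0,0,1.44]],
    [[-0.0085,0.14,-0.08],[0,0,1.62]],
    [[-0.0085,0.14,-0.08],[0,0,1.8]]
  ]
}}

```text
time_s: 21.45
position: [0.5409, 0.3464, 0.2671]
tcp_rot: [[-0.278, -0.005, -0.96], [0.96, -0.002, -0.278], [-0.001, -1.0, 0.005]]
force: [-1.0, -0.0, -0.4]
opening: 1.0
```

>>> {"api": "play_rows", "payload": {
  "commands": [
    [[0,0,0],[0,0,0.043]],
    [[0,0,0],[0,0,0.043]],
    [[0,0,0],[0,0,0.043]],
    [[0,0,0],[0,0,0.043]]
  ],
  "gripper": 0.05
}}

```text
time_s: 21.95
position: [0.5419, 0.3469, 0.2693]
tcp_rot: [[-0.313, -0.001, -0.95], [0.95, -0.0, -0.313], [-0.0, -1.0, 0.001]]
force: [0.5, 0.7, 0.3]
opening: 0.633
```

>>> {"api": "play_rows", "payload": {
  "commands": [
    [[0,0,-0.04],[0,0,0]],
    [[0,0,-0.08],[0,0,0]],
    [[0,0,-0.11],[0,0,0]],
    [[0,0,-0.13],[0,0,0]],
    [[0,0,-0.138],[0,0,0]],
    [[0,0,-0.138],[0,0,0]]
  ]
}}

```text
time_s: 22.7
position: [0.542, 0.3469, 0.1317]
tcp_rot: [[-0.314, -0.0, -0.95], [0.95, -0.0, -0.314], [-0.0, -1.0, 0.0]]
force: [-0.1, -0.3, 0.2]
opening: 0.575
```

>>> {"api": "play_rows", "payload": {
  "commands": [
    [[0,0,0],[0,0,0]],
    [[0,0,0],[0,0,0]],
    [[0,0,0],[0,0,0]],
    [[0,0,0],[0,0,0]],
    [[0,0,0],[0,0,0]],
    [[0,0,0],[0,0,0]],
    [[0,0,0],[0,0,0]]
  ],
  "gripper": 0.0
}}

```text
time_s: 23.58
position: [0.542, 0.3469, 0.1318]
tcp_rot: [[-0.314, -0.0, -0.949], [0.949, -0.0, -0.314], [-0.0, -1.0, 0.0]]
force: [0.4, -0.6, 0.4]
opening: 0.005
```

```bash
python3 - <<'E'
from fit import *
f,D,K,T=grab('wrist'); g,D2,K2,T2=grab('side'); u,v=map(int,proj((.542,.346,.12),K2,T2)); print(u,v)
c=g[max(v-60,0):v+60,max(u-60,0):u+60]
save(np.hstack([cv2.resize(f,(427,320)),cv2.resize(c,(320,320),interpolation=cv2.INTER_CUBIC)]),'w7.png'); s=read_state(); print(s['opening'],s['moment'],s['force'])
E
```

```text
164 250
0.0034237435858945784 [ 0.1879719  -0.04572423 -0.04450962] [-0.38506941 -0.34887651  0.04068856]
```

View pics/w7.png

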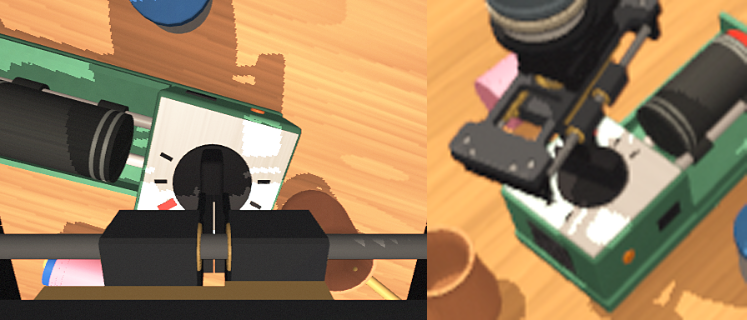

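The bar stands at (212,170) in the left view with the fingers closed on both its sides, so it is held. Now the 60° clockwise turn.

>>> {"api": "play_rows", "payload": {
  "commands": [
    [[0,0,0],[0,0,-0.12]],
    [[0,0,0],[0,0,-0.25]],
    [[0,0,0],[0,0,-0.38]],
    [[0,0,0],[0,0,-0.51]],
    [[0,0,0],[0,0,-0.64]],
    [[0,0,0],[0,0,-0.77]],
    [[0,0,0],[0,0,-0.9]],
    [[0,0,0],[0,0,-1.0]],
    [[0,0,0],[0,0,-1.047]],
    [[0,0,0],[0,0,-1.047]]
  ]
}}

```text
time_s: 24.92
position: [0.542, 0.3469, 0.1318]
tcp_rot: [[0.665, -0.0, -0.747], [0.747, -0.0, 0.665], [-0.0, -1.0, 0.0]]
force: [-0.0, 0.2, -0.1]
opening: 0.005
```

>>> {"api": "play_rows", "payload": {
  "commands": [
    [[0,0,0],[0,0,0]],
    [[0,0,0],[0,0,0]],
    [[0,0,0],[0,0,0]],
    [[0,0,0],[0,0,0]],
    [[0,0,0],[0,0,0]]
  ],
  "gripper": 0.05
}}

```text
time_s: 25.55
position: [0.5421, 0.3469, 0.1318]
tcp_rot: [[0.665, 0.0, -0.747], [0.747, 0.0, 0.665], [0.0, -1.0, -0.0]]
force: [0.4, -0.6, -0.4]
opening: 0.483
```

>>> {"api": "play_rows", "payload": {
  "commands": [
    [[0,0,0.03],[0,0,0]],
    [[0,0,0.08],[0,0,0]],
    [[0,0,0.14],[0,0,0]],
    [[-0.05,-0.03,0.2],[0,0,0]],
    [[-0.1,-0.07,0.22],[0,0,0]],
    [[-0.1,-0.12,0.22],[0,0,0]],
    [[-0.1,-0.18,0.22],[0,0,0]],
    [[-0.1,-0.24,0.22],[0,0,0]],
    [[-0.1,-0.24,0.22],[0,0,0]]
  ]
}}

```text
time_s: 26.68
position: [0.4421, 0.1034, 0.3522]
tcp_rot: [[0.67, 0.001, -0.742], [0.742, -0.001, 0.67], [-0.0, -1.0, -0.001]]
force: [0.2, 0.3, -0.1]
opening: 0.576
```

```bash
python3 - <<'E'
from fit import *
f,D,K,T=grab('top'); X=cloud(D,K,T)
k=.64
S=X[140:215,110:165].reshape(-1,3);P=S[(S[:,2]>.125)&(S[:,2]<.14)]
if len(P)>5: print(len(P),cv2.minAreaRect((P[:,:2]*1000).astype(np.float32)))
s=read_state(); print(s['position'],s['time_s'])
a=cv2.resize(f[140:212,105:240],None,fx=3.2,fy=3.2,interpolation=cv2.INTER_CUBIC); b=cv2.resize(f,(int(230/384*512),230))
save(np.hstack([a[:230],b]),'t2.png')
E
```

```text
151 ((540.6073608398438, 344.76531982421875), (58.038108825683594, 15.876347541809082), 18.3415584564209)
[0.4421039  0.1053851  0.35212719] 26.725
```

View pics/t2.png

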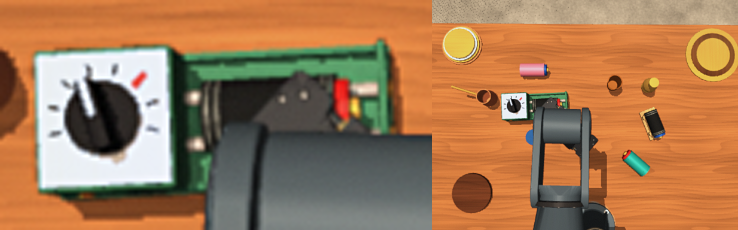

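The top view shows the pointer still at the 4th mark, so the fingers closed without turning it. I'll examine the depth of the earlier wrist shot in tool coordinates instead of viewing more pictures.

```bash
python3 - <<'E'
from fit import *
f,D,K,T=load('wrist'); X=cloud(D,K,T)
R=np.array([[-.314,0,-.949],[.949,0,-.314],[0,-1,0.]]); p=np.array([.542,.3469,.1318])
Y=(X-p)@R*1000
for r in (180,200,215,225,232,238,244,250,256,264,280):
    print(r,[tuple(Y[r,c].round(0).astype(int).tolist()) for c in range(226,290,6)])
m=(X[...,2]>.126)&(X[...,2]<.139)&(np.hypot(X[...,0]-.542,X[...,1]-.346)<.045)
P=Y[m]; v,u=np.nonzero(m); print(len(P),P.min(0),P.max(0),u.min(),u.max(),v.min(),v.max())
for n in ('hand',): pass
print(np.array(capture('wrist')['hand_eye']).round(4).tolist(),read_state()['opening'])
E
```

```text
180 [(-18, 36, 27), (-14, 30, 28), (-10, 30, 28), (-7, 27, 29), (-3, 24, 30), (1, 24, 30), (4, 25, 30), (8, 31, 28), (12, 31, 28), (16, 34, 27), (20, 37, 26)]
200 [(-18, 30, 15), (-14, 30, 15), (-11, 30, 15), (-6, -2, 26), (-2, -4, 27), (1, -3, 26), (4, -4, 26), (8, 31, 15), (12, 32, 15), (16, 31, 15), (20, 30, 15)]
215 [(-19, 31, 5), (-15, 31, 5), (-11, 31, 5), (-6, -3, 18), (-2, -3, 18), (1, -4, 18), (4, -3, 18), (8, 30, 5), (12, 31, 4), (16, 31, 5), (20, 30, 5)]
225 [(-19, 29, -2), (-15, 30, -2), (-11, 31, -2), (-6, -2, 12), (-2, -3, 12), (1, -3, 12), (4, -3, 12), (9, 31, -2), (12, 31, -2), (16, 30, -2), (20, 30, -2)]
232 [(-19, 31, -7), (-15, 31, -7), (-11, 31, -7), (-6, -9, 11), (-3, -2, 8), (1, -2, 7), (4, -3, 8), (7, -10, 11), (10, -8, 10), (16, 31, -7), (20, 31, -7)]
238 [(-19, 30, -11), (-15, 31, -11), (-11, 30, -11), (-5, -16, 10), (-2, -13, 9), (1, -2, 4), (4, -13, 9), (7, -17, 11), (10, -16, 10), (17, 31, -12), (20, 31, -12)]
244 [(-19, 30, -16), (-15, 31, -16), (-8, -24, 11), (-5, -24, 11), (-2, -21, 9), (1, -4, 1), (4, -21, 9), (7, -24, 11), (9, -23, 11), (17, 31, -16),
[... 213 characters left out ...]
7), (-4, -86, 38), (-5, -34, 10), (-2, -33, 9), (1, -5, -6), (3, -34, 10), (6, -34, 10), (6, -82, 36), (8, -86, 37), (9, -85, 37)]
264 [(-7, -89, 37), (-6, -90, 37), (-4, -88, 36), (-5, -39, 9), (-2, -40, 9), (1, -3, -12), (3, -40, 9), (6, -40, 9), (6, -83, 33), (7, -90, 37), (9, -90, 37)]
280 [(-6, -99, 38), (-5, -98, 37), (-4, -94, 35), (-4, -52, 9), (-2, -54, 10), (1, -4, -21), (3, -53, 9), (6, -53, 9), (6, -93, 34), (7, -98, 37), (8, -99, 38)]
1268 [ -7.90341464  -7.07067007 -21.56185585] [ 6.84774867  5.66504049 30.30059152] 240 267 189 280
[[1.0, -0.0011, -0.0001, 0.0008], [-0.0002, -0.2996, 0.9541, -0.1699], [-0.0011, -0.9541, -0.2996, 0.0833], [0.0, 0.0, 0.0, 1.0]] 0.5762212013874186
```

The fingers' lowest visible points lie near tool y ≈ -5 to -9 mm, above the bar top (y ≈ -3). So the tips closed just over the knob, not around it. I'll measure the real tip position now.

```bash
python3 - <<'E'
from h import *
s=read_state(); c=capture('wrist'); D=c['depth']; H=np.array(c['hand_eye'])
Y=cloud(D,np.array(c['mtx']),H)*1000
m=(abs(Y[...,2])<22)&(abs(Y[...,0])<70)&(Y[...,1]<60)&(Y[...,1]>-60)&(D>0)
P=Y[m]; print(len(P), s['opening'])
for a in range(-60,60,5):
    q=P[(P[:,1]>=a)&(P[:,1]<a+5)]
    if len(q): 
        L=q[q[:,0]<0];R=q[q[:,0]>0]; print(a,len(q),'L',L[:,0].min().round(),L[:,0].max().round() if len(L) else '', 'R',R[:,0].min().round() if len(R) else '',R[:,0].max().round() if len(R) else '','z',q[:,2].min().round(),q[:,2].max().round())
E
```

```text
3739 0.5762212013874186
-60 555 L -37.0 -24.0 R 26.0 39.0 z -11.0 13.0
-55 448 L -38.0 -24.0 R 26.0 40.0 z -9.0 13.0
-50 454 L -38.0 -24.0 R 26.0 38.0 z -10.0 12.0
-45 336 L -36.0 -24.0 R 26.0 38.0 z 5.0 12.0
-40 337 L -35.0 -25.0 R 26.0 37.0 z -0.0 13.0
-35 399 L -34.0 -24.0 R 26.0 35.0 z -4.0 12.0
-30 303 L -33.0 -24.0 R 26.0 35.0 z -6.0 12.0
-25 293 L -33.0 -24.0 R 26.0 35.0 z -9.0 12.0
-20 257 L -33.0 -24.0 R 26.0 35.0 z -9.0 12.0
-15 254 L -33.0 -24.0 R 26.0 35.0 z -9.0 12.0
-10 103 L -33.0 -24.0 R 26.0 35.0 z -8.0 12.0
```

The tips really end about 6 mm above the reported TCP, some 31 mm short of the stated 25 mm ahead. That also explains the 50 mm chord read on both 60 mm barrels. So I'll go back and grip 31 mm lower (TCP z ≈ 0.101).

>>> {"api": "play_rows", "payload": {
  "commands": [
    [[0.1,0.06,0],[0,0,0.15]],
    [[0.1,0.12,0],[0,0,0.3]],
    [[0.1,0.18,0],[0,0,0.45]],
    [[0.1,0.24,-0.03],[0,0,0.6]],
    [[0.1,0.24,-0.08],[0,0,0.75]],
    [[0.1,0.24,-0.13],[0,0,0.9]],
    [[0.1,0.24,-0.17],[0,0,1.047]],
    [[0.1,0.24,-0.17],[0,0,1.047]],
    [[0.1,0.24,-0.17],[0,0,1.047]]
  ]
}}

```text
time_s: 27.95
position: [0.5427, 0.3487, 0.1833]
tcp_rot: [[-0.313, 0.002, -0.95], [0.95, 0.001, -0.313], [0.0, -1.0, -0.003]]
force: [0.6, -0.3, 0.2]
opening: 0.578
```

>>> {"api": "play_rows", "payload": {
  "commands": [
    [[0,0,-0.03],[0,0,0]],
    [[0,0,-0.055],[0,0,0]],
    [[0,0,-0.07],[0,0,0]],
    [[0,0,-0.078],[0,0,0]],
    [[0,0,-0.08],[0,0,0]],
    [[0,0,-0.08],[0,0,0]]
  ]
}}

```text
time_s: 28.7
position: [0.5426, 0.3472, 0.1027]
tcp_rot: [[-0.314, 0.001, -0.95], [0.95, 0.001, -0.314], [0.0, -1.0, -0.002]]
force: [0.2, -0.6, -0.5]
opening: 0.573
```

>>> {"api": "play_rows", "payload": {
  "commands": [
    [[0,0,0],[0,0,0]],
    [[0,0,0],[0,0,0]],
    [[0,0,0],[0,0,0]],
    [[0,0,0],[0,0,0]],
    [[0,0,0],[0,0,0]],
    [[0,0,0],[0,0,0]],
    [[0,0,0],[0,0,0]]
  ],
  "gripper": 0.0
}}

```text
time_s: 29.58
position: [0.5424, 0.3458, 0.1019]
tcp_rot: [[-0.314, 0.0, -0.949], [0.949, -0.002, -0.314], [-0.002, -1.0, 0.0]]
force: [2.0, -5.8, 0.8]
opening: 0.168
```

Opening is now 0.168, about 15 mm, so the bar is gripped. Turning.

>>> {"api": "play_rows", "payload": {
  "commands": [
    [[0,0,0],[0,0,-0.12]],
    [[0,0,0],[0,0,-0.25]],
    [[0,0,0],[0,0,-0.38]],
    [[0,0,0],[0,0,-0.51]],
    [[0,0,0],[0,0,-0.64]],
    [[0,0,0],[0,0,-0.77]],
    [[0,0,0],[0,0,-0.9]],
    [[0,0,0],[0,0,-1.0]],
    [[0,0,0],[0,0,-1.05]],
    [[0,0,0],[0,0,-1.05]]
  ]
}}

```text
time_s: 30.82
position: [0.5422, 0.3446, 0.1019]
tcp_rot: [[0.667, -0.001, -0.745], [0.745, -0.004, 0.667], [-0.003, -1.0, -0.002]]
force: [0.7, -8.8, 2.3]
opening: 0.167
```

>>> {"api": "play_rows", "payload": {
  "commands": [
    [[0,0,0],[0,0,0]],
    [[0,0,0],[0,0,0]],
    [[0,0,0],[0,0,0]],
    [[0,0,0],[0,0,0]],
    [[0,0,0],[0,0,0]]
  ],
  "gripper": 0.05
}}

```text
time_s: 31.45
position: [0.542, 0.3472, 0.1018]
tcp_rot: [[0.667, -0.0, -0.745], [0.745, 0.0, 0.667], [0.0, -1.0, 0.0]]
force: [-0.1, -0.1, -0.2]
opening: 0.557
```

>>> {"api": "play_rows", "payload": {
  "commands": [
    [[0,0,0.03],[0,0,0]],
    [[0,0,0.08],[0,0,0]],
    [[0,0,0.14],[0,0,0]],
    [[-0.03,-0.05,0.2],[0,0,0]],
    [[-0.06,-0.11,0.24],[0,0,0]],
    [[-0.1,-0.17,0.24],[0,0,0]],
    [[-0.12,-0.23,0.24],[0,0,0]],
    [[-0.12,-0.29,0.24],[0,0,0]],
    [[-0.12,-0.35,0.24],[0,0,0]],
    [[-0.12,-0.35,0.24],[0,0,0]]
  ]
}}

```text
time_s: 32.7
position: [0.4215, -0.0054, 0.3423]
tcp_rot: [[0.669, 0.001, -0.743], [0.743, -0.001, 0.669], [0.0, -1.0, -0.001]]
force: [0.0, 0.1, -0.5]
opening: 0.574
```

```bash
cp pics/top.npz pics/top_old.npz; python3 - <<'E'
from m import *
from fit import cyl
f,D,K,T=grab('top'); X=cloud(D,K,T)
S=X[140:215,110:165].reshape(-1,3);P=S[(S[:,2]>.125)&(S[:,2]<.14)]
print(len(P),cv2.minAreaRect((P[:,:2]*1000).astype(np.float32)))
s=read_state(); print(s['position'],s['time_s'])
a=lambda *q:np.int32(np.array(q)*.64)
cyl(X,f,a((268,258),(325,255),(325,292),(268,292)),.085,dark=90)
cyl(X,f,a((552,290),(585,285),(605,350),(575,360)),.055,dark=90)
rect(box(X,240,300,330,390,.045,.08),'tin');rect(box(X,450,510,190,240,.07,.1),'glass');rect(box(X,545,610,195,250,.1,.14),'vase');rect(box(X,110,170,228,285,.07,.1),'pot')
save(np.hstack([cv2.resize(f[140:212,105:240],None,fx=3.2,fy=3.2,interpolation=cv2.INTER_CUBIC)[:230],cv2.resize(f,(307,230))]),'t3.png')
E
```

```text
152 ((540.7728881835938, 344.43096923828125), (15.109537124633789, 58.98877716064453), 46.27642822265625)
[ 0.42188131 -0.00818397  0.34227074] 32.75
n 719 rms 0.0012 yaw 93.03 z 0.0725 len 0.0979 drum mid [0.548  0.2083 0.0725] ends [0.5506 0.1595 0.0725] [0.5454 0.2572 0.0725]
n 730 rms 0.0013 yaw -159.12 z 0.0498 len 0.1087 drum mid [ 0.4735 -0.281   0.0498] ends [ 0.5243 -0.2616  0.0498] [ 0.4227 -0.3004  0.0498]
tin 555 c [404.8 264.1] size [67.7 69.4] ang 89.34 zmed 0.0618
glass 177 c [650.2 -97.5] size [63.9 63. ] ang 86.16 zmed 0.0861
vase 210 c [ 642.3 -261.1] size [39.8 39.6] ang 87.39 zmed 0.1221
pot 250 c [582.4 483.4] size [64.9 69.1] ang 18.96 zmed 0.0864
```

View pics/t3.png

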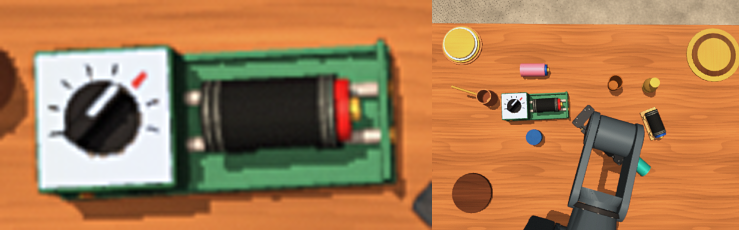

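The pointer now stands at the red mark (pointer (105,95), mark (138,80)), with the red lid on the bearing-plate side, the blue-lidded barrel in the cradle and the bystanders unmoved. Handing in.

```bash
python3 -c "
from rig import *
print(hand_in())"
```

```text
the job is handed in; nothing more can be done
None
```

The changeover is done and handed in at about 33 s. The hand-in gave no verdict, so what follows rests on my own measurements.

- **Finished barrel (blue lid):** It lies in the cradle, within about 1 mm of the middle. Its axis is at 21.1°, matching the cradle, and 49.9 mm high.
- **Waiting barrel (red lid):** It lies on both rollers with its lid away from the control box. Its axis is within about 1.5 mm and 0.3° of the bed, 72.5 mm high and about 1.5 mm off the middle along the rollers.
- **Selector:** It was turned 60° clockwise. The bar measures -43.7° against -42.1° expected at the red mark, which is 0.03 rad off.
- **Bystanders:** The tin, glass, vase and pot measure within 1 mm of where they started. The arm is clear of everything.

**Disagreement with the data:** The first try at the selector closed above the knob and turned nothing. The wrist depth showed the fingertips about 31 mm short of where the text puts them. Both 60 mm barrels had therefore been gripped above their middle, at an opening of about 50 mm, but they held. Gripping the knob 31 mm lower worked on the second try.

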